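# Press a bush home with locking pliers and release them

## Robot

A 6-joint arm with a two-finger parallel gripper is mounted at the origin on the work surface. World frame = base frame: x ahead of the robot, y to its left, z up, the work surface at z = 0. Lengths are in m, angles in rad, forces in N, time in s.
With the tool pointing down it reaches from about 0.35 to 0.975 m from the base axis. Payload 4.9 kg.
Tool frame: the origin (TCP) lies midway between the tips of the shut fingers; the grasp point (between the pads) lies 19 mm behind it; z points along the fingers, y is the direction in which the jaws open and shut (so a half turn about z gives the same grasp; the last joint's range is limited). The gripper opens to 85 mm and grips with 20 to 120 N. Pads are 22 mm wide; open, the fingers measure 114 mm over their backs; the gripper's body (76 mm by 85 mm) begins 54 mm behind the grasp point. The pads swing forward as they close: fully open they stand 13 mm farther back than shut.
Start: joints at [1.23, 0.053, 1.613, -0, 1.476, -0.119], TCP at [0.137, 0.61, 0.231] pointing down, gripper open.
Joint ranges: [-3.01, 3.01], [-1.01, 2.22], [0.06, 2.58], [-1.02, 4.17], [0.09, 2.62], [-3.14, 3.14]. Speed limits (rad/s): [2.57, 2.57, 3.14, 3.14, 3.14, 3.14].

## Interface

Orientations are given as a rotation vector (axis times angle).
In Python, from station import ctrl gives the robot as it stands.
- The arm moves only by the tool play_rows, never from a script. Its argument "motion" is a list that holds one entry, the list of rows, each a list of 7 numbers: the closure, from -1 (fully open) to 1 (shut), then the shift along the tool's x, y, z in cm, then the turn, a rotation vector about the tool's x, y, z in degrees. A call has 1 to 20 rows; each row is the pose to reach, as a shift and turn from the pose measured when the call began, along the tool's axes at that moment; what a row does not reach only later rows make up. A row lasts 1/8 s, in which the tool goes at most 62.5 mm and 10.7 degrees, less where a joint would pass 70% of its speed; a pose out of reach is approached as far as the arm can. A call with a gripper value outside its range is refused whole. The fingers move at their own pace and stop on an object; "newtons" is the grip in N (left out, the last holds). Time passes only in rows, so rows that repeat a pose let the fingers close. It gives the time, the measured TCP pose, the force and the opening at its end, in the units of the state.
- ctrl.get_obs(): the state, without advancing time (a new reading comes with each control period).
- ctrl.get_image(name): name is "scene" or "top" or "wrist"; returns a dict with "color" (420x560x3 uint8, red, green, blue), "mtx" (3x3 intrinsics, pixels), "T" (4x4, takes a point from camera to world coordinates). Camera axes: x right, y up, looking along -z (the intrinsics and any distortion apply to the point x, -y, -z); pixel columns grow to the right and rows downward; lengths in m; the calibration is good to about 2 mm. A picture is of the moment at which its call begins. There is no depth.
- ctrl.finish_job(): hands the job in, once; it reports no verdict.
The state is a dict: "t": time; "q": joint angles; "dq": joint speeds; "effort": joint torques, N m; "tool_pos": TCP position; "tool_rot": TCP orientation; "contact_force": force on the tool from outside, world axes, zero at the start; "wrist_torque": the same for the moment, N m; "opening": finger opening in m.
Only numpy, scipy, OpenCV 4.12 (cv2) and the standard library are available. Lean on these libraries where they do the work, as an engineer would, in place of code of your own. Each camera call takes 0.05 s, during which the arm holds its last target.

## Task

Press the brass bush fully home into the aluminium switch block with the bench-mounted locking pliers: squeeze the moving handle until they snap over centre, set the lock by pressing the handle onto its stop with 20 to 30 N for a moment (never load the pliers with more than 40 N), then let go completely so that they stay locked by themselves. Then open them wide again by pulling the red release lever, not by prying the handle, and leave the bush home. Leave the tools and parts around the pliers where they lie.

Things in the scene. Friction and masses are not known exactly. Their poses are not given: they have to be found in the camera images.
- clamp: Locking pliers, 260 mm long, lying level on a blue bench plate (12 mm thick, x -0.03 to 0.195, y -0.055 to 0.007). Origin on the bench under the middle of the handles; x runs from the handle ends to the jaws, y from the fixed to the moving handle, z up. Mid-plane 45 mm above the bench. The bench is free where y is above 0.08 and x below 0.06, and round the lever's tab.
- fixed_grip (a point): Middle of the fixed handle, a rigid steel bar 11 mm thick, 35 to 55 mm above the bench, which ends 34 mm farther towards -x of the clamp.
- handle_grip (a point): Point on the outer (+y of the clamp) face of the moving handle, 26 mm before its free end, at mid-height; the handle is 26 mm high (32 to 58 mm above the bench), black grip. Push it towards -y of the clamp to close; it swings 0.5 to 0.6 rad. A hidden adjustment shifts the stop by up to 14 mm either way here and the stroke (35 to 60 mm) differs too: the stop must be felt.
- lever_tab (a point): Centre of the red tab of the release lever, 20 to 50 mm beyond the free end of the moving handle: an upright plate 30 mm long (clamp x), 7 mm thick (clamp y), 28 to 62 mm above the bench; it moves with the handle. To release, push or pull it towards +y of the clamp, as if towards the moving handle and past it, by 20 to 50 mm; then handle and tab spring on to +y by themselves.
- toggle (a joint): Angle of the toggle link in the moving handle, rad: 0.4 to 0.65 at the start, over 0.3 is wide open, 0 at dead centre, -0.09 locked on the stop. The push at handle_grip rises to 8 to 20 N as the bush goes in and falls to nothing at dead centre; the last 5 to 8 mm snap over by themselves; then the stop is stiff (some 5 to 15 N per mm). Locked, it holds against a light pull of 1 or 2 N.
- release_lever (a joint): Turn of the release lever in the handle, rad: 0 at rest, up to 0.5 pulled. The first 0.17 (about 18 mm at the tab) is free play against a light spring of 1 or 2 N; then it works on the toggle with 2 to 6 N at the tab until the pliers spring open. It springs back when let go.
- bush (a joint): How far the brass bush (flange 20 mm across, 4 mm thick) stands out of the aluminium block in the jaws, m: starts at 0.003 to 0.0055; 0 is home with its flange on the block. The sprung pad on the moving jaw drives it; it stays where it is pushed.
- spare_bush_a: loose brass bush standing on its 20 mm flange, 16 mm high, beside the jaws; a bystander, origin at the centre of its underside
- spare_bush_b: second loose brass bush like it; a bystander, origin at the centre of its underside
- wrench_a: open-ended steel wrench, 170 mm; a bystander, origin at the centre of its underside
- wrench_b: open-ended steel wrench, 130 mm; a bystander, origin at the centre of its underside
- screwdriver: screwdriver; a bystander, origin at the centre of its underside
- brass_cover: shallow open brass cover, 80 x 50 x 14 mm; a bystander, origin at the centre of its underside
- gauge: round pressure gauge lying face up, 68 mm across, 23 mm high, with a brass fitting; a bystander, origin at the centre of its underside

How it is judged:
On the way, in this order (a step that is already met when the one before it is completed fails the run):
1. past centre and with the bush home, the handle is pressed onto its stop with more than 17 N (value of joint toggle below -0.065 rad and value of joint bush below 0.0015 m and contact force between the fingers and clamp above 17 N), for 0.1 s.
2. the pliers are locked past centre by themselves, with the robot's fingers off them, and the bush is home (value of joint toggle below -0.065 rad and value of joint bush below 0.0015 m and contact force between the fingers and clamp below 0.5 N), for 0.2 s.
3. the release lever is pulled through part of its travel while the pliers are still locked (value of joint release_lever above 0.1 rad and value of joint toggle below -0.02 rad).
At the end, for the whole second after the job is handed in: The pliers stand well open (toggle above 0.3 rad), the release lever is back at rest (below 0.06 rad), and the bush is home in the block (standing out less than 1.5 mm) (value of joint toggle above 0.3 rad and value of joint bush below 0.0015 m and value of joint release_lever below 0.06 rad); the robot touches nothing.
It fails at once if the robot loads the pliers with more than 40 N (contact force between any of the fingers, the arm and clamp above 40 N).
It fails at once if a tool or part around the pliers is moved by more than 20 mm (distance of any of spare_bush_a, spare_bush_b, wrench_a, wrench_b, screwdriver, brass_cover, gauge from where it was at the start of the episode above 0.02 m).
It also fails if it takes over 67 s, if anything falls off the work surface, if the arm or the gripper's body presses on something with over 40 N, if the wrist force passes 120 N, or if a joint passes its speed limit or range.

## Working session

There is one attempt and no reset: what is moved stays moved. The work goes in short steps, Python scripts to look and compute and a tool call to move; the robot and the scene stay as the last step left them, time stands still between calls to the robot, and variables do not carry over. Pictures are saved under pics/ and viewed, and the job is handed in when it is done.

Besides the shell and the picture viewer there is one more tool, called after "Request:" as name(argument=value, ...) on one line, values as JSON. play_rows: Moves the arm, as the interface text tells. Its arguments: {"type":"object","properties":{"motion":{"type":"array"},"newtons":{"type":"number"}},"required":["motion"]}

```bash
ls; mkdir -p pics
python3 - <<'E'
from station import ctrl
import cv2
o=ctrl.get_obs();print({k:(v if not hasattr(v,'round') else v) for k,v in o.items()})
for n in ["scene","top","wrist"]:
    im=ctrl.get_image(n);cv2.imwrite(f"pics/{n}0.png",im["color"][:,:,::-1]);print(n,im["mtx"],im["T"],[k for k in im])
E
```

```text
pics
{'t': 0.0, 'q': array([ 1.22997186e+00,  5.33453696e-02,  1.61425898e+00, -2.33053714e-05,
        1.47608128e+00, -1.18971662e-01]), 'dq': array([ 0.0015057 , -0.00020828,  0.00090985,  0.00180179,  0.00059173,
        0.00031453]), 'effort': array([-1.41753120e-03, -3.93665850e+01, -3.70178461e+01, -3.49766096e-04,
        7.07642699e-03,  1.63692300e-07]), 'tool_pos': array([0.13729957, 0.60908557, 0.23009111]), 'tool_rot': array([-0.34771739, -3.12183154,  0.00320897]), 'contact_force': array([0.16953472, 0.14587241, 0.50544405]), 'wrist_torque': array([-0.03546519, -0.03723118, -0.00193735]), 'opening': 0.08539764594630617}
scene [[415.00149919   0.         279.43903531]
 [  0.         415.00149919 207.6094955 ]
 [  0.           0.           1.        ]] [[-0.45904877 -0.65502918  0.60017581  1.28386437]
 [ 0.88821919 -0.32434563  0.32537145  0.34374523]
 [-0.01846339  0.68244904  0.73069995  0.88397532]
 [ 0.          0.          0.          1.        ]] ['color', 'mtx', 'T']
top [[390.52227641   0.         281.06927768]
 [  0.         390.52227641 210.95462431]
 [  0.           0.           1.        ]] [[ 0.0104889   0.99161971 -0.12876463  0.41888043]
 [-0.99952899  0.0141113   0.02725189 -0.01197427]
 [ 0.02884054  0.12841814  0.99130066  1.15463526]
 [ 0.          0.          0.          1.        ]] ['color', 'mtx', 'T']
wrist [[327.97713423   0.         281.87588149]
 [  0.         327.97713423 210.64049436]
 [  0.           0.           1.        ]] [[ 0.22100667 -0.93145056 -0.28906039  0.06459091]
 [ 0.9752694   0.21035288  0.06783265  0.62698955]
 [-0.00237808 -0.29690322  0.95490461  0.37258798]
 [ 0.          0.          0.          1.        ]] ['color', 'mtx', 'T']
```

View pics/scene0.png

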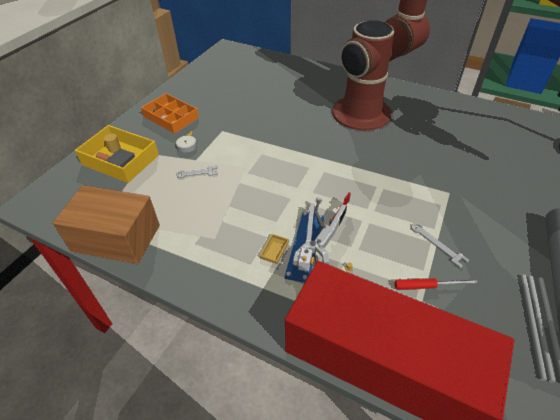

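View pics/top0.png

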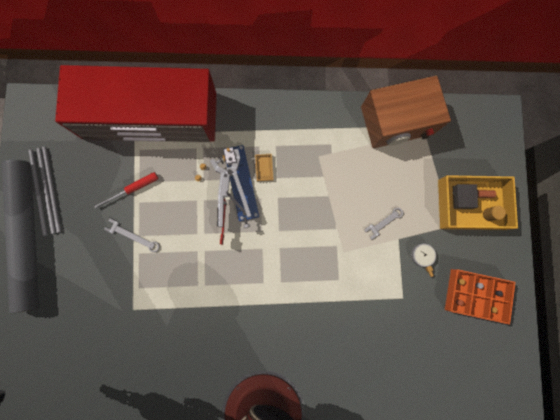

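View pics/wrist0.png

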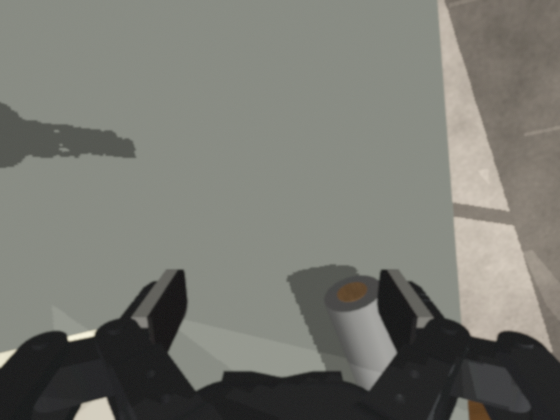

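The top view shows the pliers at about (235,190), jaws up, with the moving handle on the left and the red tab at about (222,240). I'll zoom in.

```bash
cat > h.py <<'E'
import numpy as np,cv2
def ray(im,u,v):
    K=im["mtx"];T=im["T"]
    d=np.array([(u-K[0,2])/K[0,0],-(v-K[1,2])/K[1,1],-1.]);return T[:3,3],T[:3,:3]@d
def plane(im,u,v,z):
    o,d=ray(im,u,v);return o+d*(z-o[2])/d[2]
def proj(im,p):
    c=im["T"][:3,:3].T@(np.asarray(p)-im["T"][:3,3]);K=im["mtx"]
    return K[0,0]*c[0]/-c[2]+K[0,2],K[1,1]*-c[1]/-c[2]+K[1,2]
E
python3 - <<'E'
from station import ctrl
from h import *
a=ctrl.get_image("top");b=ctrl.get_image("scene")
c=cv2.resize(a["color"][140:250,180:290,::-1],None,fx=5.4,fy=5.4,interpolation=cv2.INTER_CUBIC);cv2.imwrite("pics/t1.png",c)
c=cv2.resize(b["color"][180:290,250:370,::-1],None,fx=5,fy=5,interpolation=cv2.INTER_CUBIC);cv2.imwrite("pics/s1.png",c)
# blue plate
hsv=cv2.cvtColor(a["color"],cv2.COLOR_RGB2HSV)
m=((abs(hsv[...,0].astype(int)-110)<14)&(hsv[...,1]>130)&(hsv[...,2]>40)).astype(np.uint8)
n,l,st,ce=cv2.connectedComponentsWithStats(m)
for i in range(1,n):
    if st[i,4]>60:
        r=cv2.minAreaRect(np.argwhere(l==i)[:,::-1].astype(np.float32));print(st[i],r)
        for p in cv2.boxPoints(r): print(p,plane(a,*p,0.012).round(4))
for nm,im in(("top",a),("scene",b)):
    hsv=cv2.cvtColor(im["color"],cv2.COLOR_RGB2HSV)
    m=(((hsv[...,0]<8)|(hsv[...,0]>172))&(hsv[...,1]>150)&(hsv[...,2]>70)).astype(np.uint8)
    n,l,st,ce=cv2.connectedComponentsWithStats(m)
    for i in range(1,n):
        if 5<st[i,4]<600: print(nm,st[i],ce[i],plane(im,*ce[i],.045).round(4))
E
```

```text
top [524   0   6   3   9] [526.55555556   1.11111111] [ 1.2389 -0.8072  0.045 ]
top [531   0   8   3  13] [534.23076923   1.23076923] [ 1.2393 -0.8318  0.045 ]
top [554   3   3   5   7] [555.14285714   4.71428571] [ 1.2295 -0.8981  0.045 ]
top [528   4   3   4   6] [528.66666667   5.33333333] [ 1.2247 -0.8129  0.045 ]
top [553  23   3   5   7] [554.          25.28571429] [ 1.1596 -0.8887  0.045 ]
top [427 128   7   7  41] [430.14634146 130.92682927] [ 0.8097 -0.4841  0.045 ]
top [124 173  33  21 254] [140.57480315 182.68110236] [0.6389 0.3608 0.045 ]
top [221 235   2   8  11] [221.27272727 237.81818182] [0.484  0.1259 0.045 ]
top [273 384   5   5   8] [275.125 386.375] [ 0.0839 -0.0314  0.045 ]
top [281 386   5   6   7] [282.57142857 388.28571429] [ 0.079  -0.0516  0.045 ]
top [242 395   3   4   6] [243.  396.5] [0.0577 0.0548 0.045 ]
top [237 401   4   3   8] [238.625 402.125] [0.0434 0.0662 0.045 ]
top [235 405   4   4   8] [236.625 406.75 ] [0.0316 0.0713 0.045 ]
top [226 407   5   9  19] [228.63157895 410.78947368] [0.0213 0.0923 0.045 ]
top [232 407   4   7  14] [233.21428571 410.42857143] [0.0223 0.0801 0.045 ]
top [232 415   4   3   8] [233.75 415.75] [0.0088 0.0784 0.045 ]
scene [343 193   7  11  38] [346.44736842 198.60526316] [0.4803 0.1232 0.045 ]
scene [395 279  43  11 395] [415.50632911 283.56708861] [0.6697 0.3683 0.045 ]
```

View pics/t1.png

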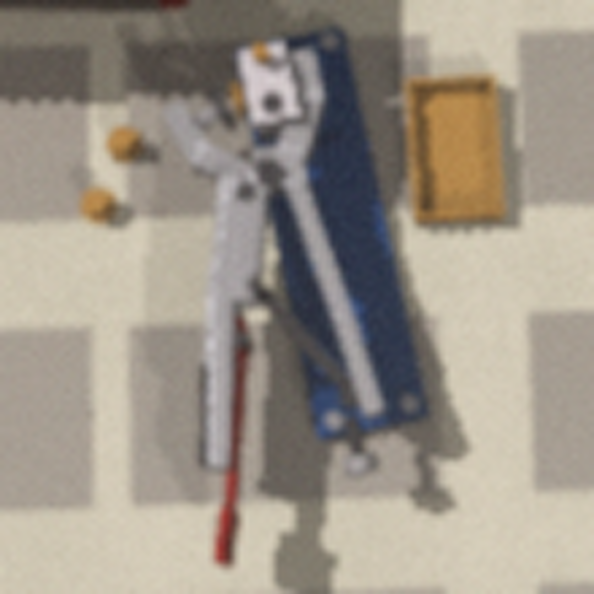

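View pics/s1.png

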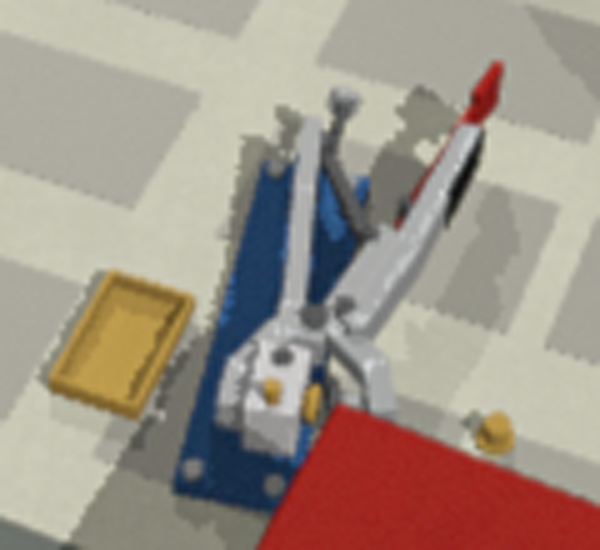

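Run:
```python
from station import ctrl
from h import *
a=ctrl.get_image("top");b=ctrl.get_image("scene")
def tz(x,y,z): return plane(a,180+(x+.5)/5.4-.5,140+(y+.5)/5.4-.5,z)
def sz(x,y,z): return plane(b,250+(x+.5)/5-.5,180+(y+.5)/5-.5,z)
A=tz(428,415,.012);B=tz(320,437,.012);C=tz(345,28,.012)
print("plate top",A,B,C,np.linalg.norm(A-B),np.linalg.norm(A-C))
print("scene plate",sz(262,165,.012),sz(372,178,.012),sz(173,490,.012),sz(273,512,.012))
ex=(C-A)/np.linalg.norm(C-A);yaw=np.arctan2(ex[1],ex[0]);print("yaw",yaw)
# origin: A = (-.03,-.055)
R=np.array([[np.cos(yaw),-np.sin(yaw)],[np.sin(yaw),np.cos(yaw)]])
M=((A+B)/2)[:2]-R@[-.03,-.024]; M2=C[:2]-R@[.195,-.055]
print("origin",M,M2)
O=(M+M2)/2
def cl(p): return (R.T@(p[:2]-O)).round(4)
for nm,p in dict(hend_l=tz(200,468,.058),hend_r=tz(228,468,.058),h_up=tz(204,367,.058),htop=tz(212,280,.058),fixend=tz(372,415,.055),tab0=tz(222,563,.062),tab1=tz(228,505,.062),fixm=tz(320,290,.055),link=tz(360,462,.05),
  s_tab_top=sz(498,62,.062), s_tab_bot=sz(478,122,.062),s_hend=sz(470,130,.058),s_fixend=sz(312,120,.055)).items(): print(nm,p.round(4),cl(p))
```

```text
plate top [0.55009074 0.02181329 0.012     ] [0.53725558 0.08018288 0.012     ] [0.76648651 0.07186716 0.012     ] 0.05976412132594856 0.22210925376947188
scene plate [0.55643751 0.0218008  0.012     ] [0.53789262 0.08154793 0.012     ] [0.77370091 0.07526956 0.012     ] [0.76305915 0.12503401 0.012     ]
yaw 0.22730942968555132
origin [0.56749288 0.08114143] [0.564108   0.08150775]
hend_l [0.5155 0.1382 0.058 ] [-0.0362  0.0668]
hend_r [0.5157 0.1238 0.058 ] [-0.0393  0.0526]
h_up [0.5684 0.1378 0.058 ] [0.0153 0.0545]
htop [0.6146 0.1351 0.058 ] [0.0597 0.0414]
fixend [0.5447 0.0498 0.055 ] [-0.0276 -0.0259]
tab0 [0.4662 0.1249 0.062 ] [-0.0872  0.0649]
tab1 [0.4961 0.1227 0.062 ] [-0.0586  0.056 ]
fixm [0.6107 0.0786 0.055 ] [ 0.0432 -0.0128]
link [0.5204 0.0559 0.05  ] [-0.0499 -0.0146]
s_tab_top [0.469  0.1252 0.062 ] [-0.0844  0.0646]
s_tab_bot [0.5173 0.132  0.062 ] [-0.0358  0.0603]
s_hend [0.5212 0.1293 0.058 ] [-0.0327  0.0568]
s_fixend [0.5498 0.048  0.055 ] [-0.0231 -0.0288]
```

```bash
cat >> h.py <<'E'
from scipy.spatial.transform import Rotation as Rn
O=np.array([.566,.081]);YAW=.227
RC=np.array([[np.cos(YAW),-np.sin(YAW)],[np.sin(YAW),np.cos(YAW)]])
def cl2w(x,y,z): return np.r_[RC@[x,y]+O,z]
def w2cl(p): return np.r_[RC.T@(np.asarray(p)[:2]-O),p[2]]
def shift(o,pw,yawx=None):
    R=Rn.from_rotvec(o["tool_rot"]); s=R.inv().apply(np.asarray(pw)-o["tool_pos"])*100
    t=None
    if yawx is not None:
        x=np.array([np.cos(yawx),np.sin(yawx),0]);z=np.array([0,0,-1.]);G=Rn.from_matrix(np.c_[x,np.cross(z,x),z])
        t=(R.inv()*G).as_rotvec(degrees=True).round(2)
    return s.round(2),t
def stat(o):
    R=Rn.from_rotvec(o["tool_rot"])
    F=o["contact_force"];print("t",round(o["t"],2),"cl",w2cl(o["tool_pos"]).round(4),"F cl",np.r_[RC.T@F[:2],F[2]].round(2),"xdir cl",(R.as_matrix()[:2,0]@RC).round(3),"q",o["q"].round(2),"open",round(o["opening"],4))
E
python3 - <<'E'
from station import ctrl
from h import *
o=ctrl.get_obs();stat(o)
print(shift(o,cl2w(-.011,.115,.16),YAW+np.pi/2),shift(o,cl2w(-.011,.115,.03),YAW+np.pi/2))
E
```

```text
t 0.35 cl [-0.2986  0.6114  0.231 ] F cl [-0.2  -0.29 -0.25] xdir cl [-0.901  0.434] q [ 1.23  0.05  1.61  0.    1.48 -0.12] open 0.0853
(array([-47.46, -32.24,   7.11]), array([-3.000e-02,  1.000e-02,  6.428e+01])) (array([-47.46, -32.24,  20.11]), array([-3.000e-02,  1.000e-02,  6.428e+01]))
```

Request:
play_rows(motion=[[[1,-6,-4,0,0,0,8],[1,-12,-8,0,0,0,16],[1,-18,-12,0,0,0,24],[1,-24,-16,0,0,0,32],[1,-30,-20,0,0,0,40],[1,-36,-24,0,0,0,48],[1,-42,-28,3,0,0,56],[1,-47.5,-32.2,6,0,0,64.3],[1,-47.5,-32.2,7,0,0,64.3],[1,-47.5,-32.2,7,0,0,64.3],[1,-47.5,-32.2,7,0,0,64.3],[1,-47.5,-32.2,7,0,0,64.3]]], newtons=40)

```text
t: 1.85
tool_pos: [0.5298, 0.192, 0.162]
tool_rot: [1.954, 2.459, 0.001]
contact_force: [0.3, -0.3, 0.7]
opening: 0.0
```

Run:
```python
from station import ctrl
from h import *
o=ctrl.get_obs();stat(o)
print(shift(o,cl2w(-.011,.115,.03),YAW+np.pi/2))
im=ctrl.get_image("wrist");cv2.imwrite("pics/w2.png",im["color"][...,::-1])
```

```text
t 1.85 cl [-0.0103  0.1163  0.162 ] F cl [ 0.22 -0.34  0.71] xdir cl [-0.001  1.   ] q [ 0.22 -0.04  1.82  0.    1.36 -0.01] open 0.0
(array([-0.13, -0.08, 13.2 ]), array([ 0.04, -0.01,  0.05]))
```

View pics/w2.png

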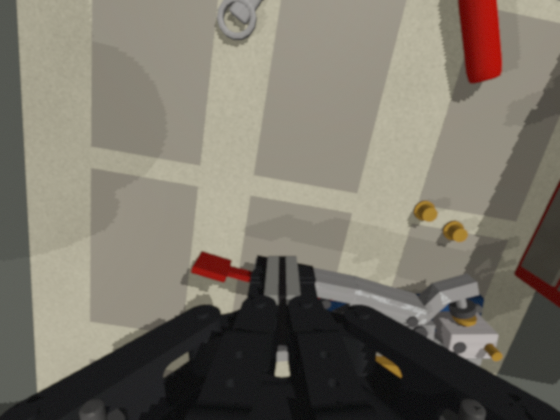

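The wrist view shows the red tab at (212,266), the handle running from (315,270) to (420,300), and the shut fingers in front of the grip. I'll check those points against the top view.

Run:
```python
from station import ctrl
from h import *
im=ctrl.get_image("wrist")
for u,v,z in((202,252,.062),(231,260,.062),(195,274,.062),(226,281,.062),(318,269,.058),(400,288,.058)): print(u,v,w2cl(plane(im,u,v,z)).round(4))
```

```text
202 252 [-0.0733  0.0825  0.062 ]
231 260 [-0.0502  0.0754  0.062 ]
195 274 [-0.0805  0.0627  0.062 ]
226 281 [-0.0552  0.0562  0.062 ]
318 269 [0.0213 0.0652 0.058 ]
400 288 [0.0916 0.0473 0.058 ]
```

Request:
play_rows(motion=[[[1,-0.1,-0.1,5,0,0,0],[1,-0.1,-0.1,10,0,0,0],[1,-0.1,-0.1,13.2,0,0,0],[1,-0.1,-0.1,13.2,0,0,0],[1,-1.1,-0.1,13.2,0,0,0],[1,-2.1,-0.1,13.2,0,0,0],[1,-2.1,-0.1,13.2,0,0,0]]])

```text
t: 2.82
tool_pos: [0.5352, 0.171, 0.0321]
tool_rot: [1.953, 2.457, 0.005]
contact_force: [-0.4, -0.3, -0.4]
opening: 0.0
```

Run:
```python
from station import ctrl
from h import *
o=ctrl.get_obs();stat(o)
im=ctrl.get_image("wrist");cv2.imwrite("pics/w3.png",im["color"][...,::-1])
```

```text
t 2.83 cl [-0.0098  0.0946  0.0321] F cl [-0.43 -0.2  -0.36] xdir cl [-0.  1.] q [ 0.18  0.11  1.91 -0.    1.12 -0.05] open 0.0
```

View pics/w3.png

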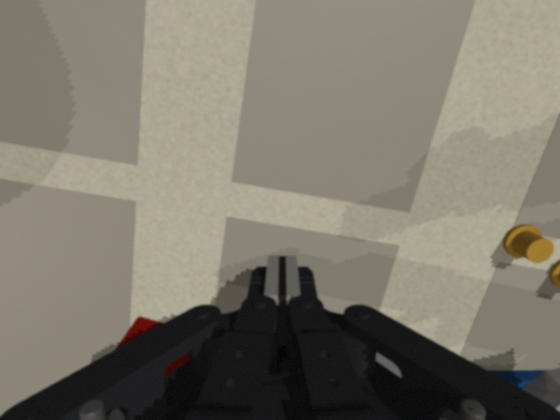

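Request:
play_rows(motion=[[[1,-0.4,0,0,0,0,0],[1,-0.8,0,0,0,0,0],[1,-1.2,0,0,0,0,0],[1,-1.6,0,0,0,0,0],[1,-2.0,0,0,0,0,0]]])

```text
t: 3.5
tool_pos: [0.5393, 0.1515, 0.0316]
tool_rot: [1.953, 2.458, 0.004]
contact_force: [-0.3, -1.0, 0.5]
opening: -0.0
```

Run:
```python
from station import ctrl
from h import *
stat(ctrl.get_obs())
```

```text
t 3.5 cl [-0.0102  0.0747  0.0316] F cl [-0.54 -0.88  0.52] xdir cl [-0.001  1.   ] q [ 0.14  0.11  1.91  0.    1.12 -0.09] open -0.0
```

Request:
play_rows(motion=[[[1,-0.3,0,0,0,0,0],[1,-0.6,0,0,0,0,0],[1,-0.9,0,0,0,0,0],[1,-1.2,0,0,0,0,0]]])

```text
t: 4.0
tool_pos: [0.5407, 0.1412, 0.0314]
tool_rot: [-1.954, -2.457, -0.005]
contact_force: [-7.2, 9.4, 4.2]
opening: -0.0003
```

Run:
```python
from station import ctrl
from h import *
stat(ctrl.get_obs())
im=ctrl.get_image("top");cv2.imwrite("pics/t4.png",cv2.resize(im["color"][140:250,180:290,::-1],None,fx=5.4,fy=5.4,interpolation=cv2.INTER_CUBIC))
```

```text
t 4.0 cl [-0.0111  0.0643  0.0314] F cl [-4.92 10.77  4.19] xdir cl [0. 1.] q [ 0.12  0.11  1.91  0.    1.12 -0.11] open -0.0003
```

View pics/t4.png

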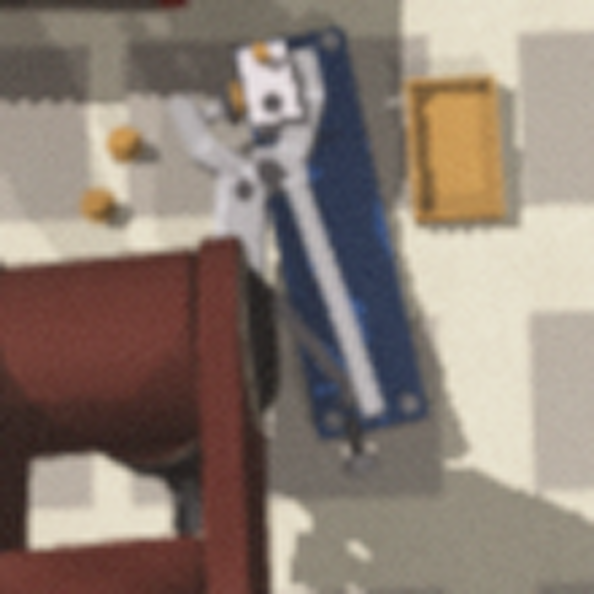

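Request:
play_rows(motion=[[[1,-0.2,0,0,0,0,0],[1,-0.4,0,0,0,0,0]]])

```text
t: 4.3
tool_pos: [0.5407, 0.1396, 0.0314]
tool_rot: [-1.952, -2.452, -0.009]
contact_force: [-4.9, 10.5, 3.2]
opening: 0.0002
```

Run:
```python
from station import ctrl
from h import *
stat(ctrl.get_obs())
im=ctrl.get_image("scene");cv2.imwrite("pics/s4.png",cv2.resize(im["color"][180:290,250:370,::-1],None,fx=5,fy=5,interpolation=cv2.INTER_CUBIC))
```

```text
t 4.3 cl [-0.0115  0.0628  0.0314] F cl [-2.43 11.36  3.17] xdir cl [0.001 1.   ] q [ 0.11  0.11  1.91  0.01  1.12 -0.12] open 0.0002
```

View pics/s4.png

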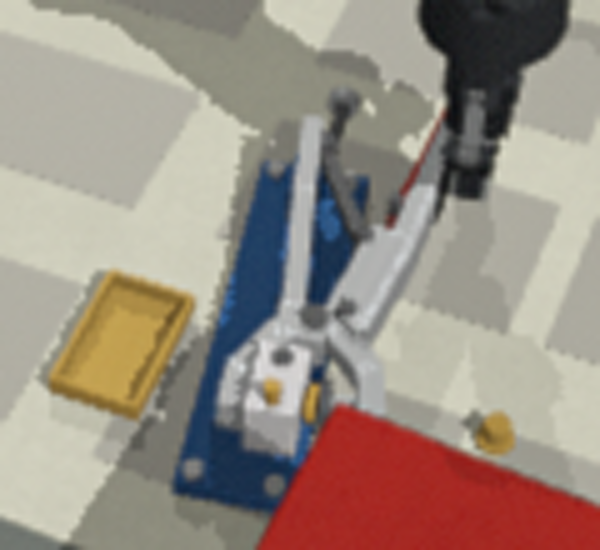

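Request:
play_rows(motion=[[[1,-0.25,0,0,0,0,0],[1,-0.5,0,0,0,0,0],[1,-0.75,0,0,0,0,0],[1,-1.0,0,0,0,0,0]]])

```text
t: 4.85
tool_pos: [0.5414, 0.132, 0.0314]
tool_rot: [-1.949, -2.447, -0.011]
contact_force: [-8.0, 11.7, 6.4]
opening: 0.0
```

Run:
```python
from station import ctrl
from h import *
stat(ctrl.get_obs())
```

```text
t 4.85 cl [-0.0125  0.0552  0.0314] F cl [-5.16 13.18  6.38] xdir cl [0.002 1.   ] q [ 0.1   0.11  1.91  0.02  1.13 -0.13] open 0.0
```

Request:
play_rows(motion=[[[1,-0.25,0,0,0,0,0],[1,-0.5,0,0,0,0,0],[1,-0.75,0,0,0,0,0],[1,-1.0,0,0,0,0,0]]])

```text
t: 5.35
tool_pos: [0.542, 0.1257, 0.0315]
tool_rot: [-1.945, -2.441, -0.016]
contact_force: [-8.4, 15.1, 6.9]
opening: -0.0
```

Run:
```python
from station import ctrl
from h import *
stat(ctrl.get_obs())
im=ctrl.get_image("scene");cv2.imwrite("pics/s5.png",cv2.resize(im["color"][180:290,250:370,::-1],None,fx=5,fy=5,interpolation=cv2.INTER_CUBIC))
```

```text
t 5.35 cl [-0.0133  0.049   0.0315] F cl [-4.79 16.56  6.85] xdir cl [0.002 1.   ] q [ 0.08  0.11  1.91  0.02  1.13 -0.15] open -0.0
```

View pics/s5.png

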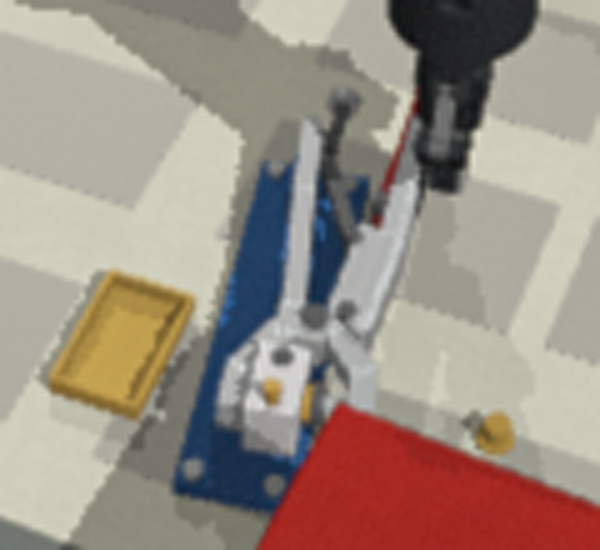

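Request:
play_rows(motion=[[[1,-0.25,0,0,0,0,0],[1,-0.5,0,0,0,0,0],[1,-0.75,0,0,0,0,0],[1,-1.0,0,0,0,0,0]]])

```text
t: 5.9
tool_pos: [0.5431, 0.1187, 0.0316]
tool_rot: [-1.941, -2.436, -0.02]
contact_force: [-4.7, 11.9, 5.5]
opening: 0.0
```

Run:
```python
from station import ctrl
from h import *
stat(ctrl.get_obs())
```

```text
t 5.9 cl [-0.0138  0.0419  0.0316] F cl [-1.94 12.7   5.53] xdir cl [0.002 1.   ] q [ 0.07  0.11  1.91  0.03  1.13 -0.17] open 0.0
```

Request:
play_rows(motion=[[[1,-0.2,0,0,0,0,0],[1,-0.4,0,0,0,0,0],[1,-0.6,0,0,0,0,0]]])

```text
t: 6.28
tool_pos: [0.5436, 0.1154, 0.0316]
tool_rot: [-1.938, -2.433, -0.024]
contact_force: [-4.4, 9.7, 3.2]
opening: 0.0001
```

Run:
```python
from station import ctrl
from h import *
stat(ctrl.get_obs())
```

```text
t 6.28 cl [-0.0141  0.0386  0.0316] F cl [-2.13 10.41  3.2 ] xdir cl [0.002 0.999] q [ 0.06  0.11  1.91  0.04  1.13 -0.18] open 0.0001
```

Request:
play_rows(motion=[[[1,-0.2,0,0,0,0,0],[1,-0.4,0,0,0,0,0],[1,-0.6,0,0,0,0,0]]])

```text
t: 6.65
tool_pos: [0.5444, 0.1111, 0.0317]
tool_rot: [-1.936, -2.431, -0.026]
contact_force: [-3.8, 6.7, 3.3]
opening: 0.0001
```

Run:
```python
from station import ctrl
from h import *
stat(ctrl.get_obs())
```

```text
t 6.65 cl [-0.0143  0.0342  0.0317] F cl [-2.17  7.34  3.31] xdir cl [0.001 0.999] q [ 0.05  0.11  1.91  0.04  1.14 -0.19] open 0.0001
```

Request:
play_rows(motion=[[[1,-0.2,0,0,0,0,0],[1,-0.4,0,0,0,0,0],[1,-0.5,0,0,0,0,0]]])

```text
t: 7.02
tool_pos: [0.5456, 0.106, 0.0316]
tool_rot: [-1.936, -2.432, -0.026]
contact_force: [-1.5, 1.4, 0.9]
opening: 0.0001
```

Run:
```python
from station import ctrl
from h import *
stat(ctrl.get_obs())
```

```text
t 7.03 cl [-0.0143  0.029   0.0316] F cl [-1.13  1.66  0.92] xdir cl [0.001 0.999] q [ 0.04  0.11  1.91  0.04  1.14 -0.2 ] open 0.0001
```

Request:
play_rows(motion=[[[1,-0.15,0,0,0,0,0],[1,-0.3,0,0,0,0,0]]])

```text
t: 7.28
tool_pos: [0.5466, 0.1026, 0.0315]
tool_rot: [-1.937, -2.433, -0.026]
contact_force: [0.6, -0.3, -0.8]
opening: 0.0002
```

Run:
```python
from station import ctrl
from h import *
stat(ctrl.get_obs())
im=ctrl.get_image("scene");cv2.imwrite("pics/s6.png",cv2.resize(im["color"][180:290,250:370,::-1],None,fx=5,fy=5,interpolation=cv2.INTER_CUBIC))
```

```text
t 7.28 cl [-0.014   0.0254  0.0315] F cl [ 0.48 -0.39 -0.81] xdir cl [0.001 0.999] q [ 0.03  0.11  1.91  0.04  1.14 -0.21] open 0.0002
```

View pics/s6.png

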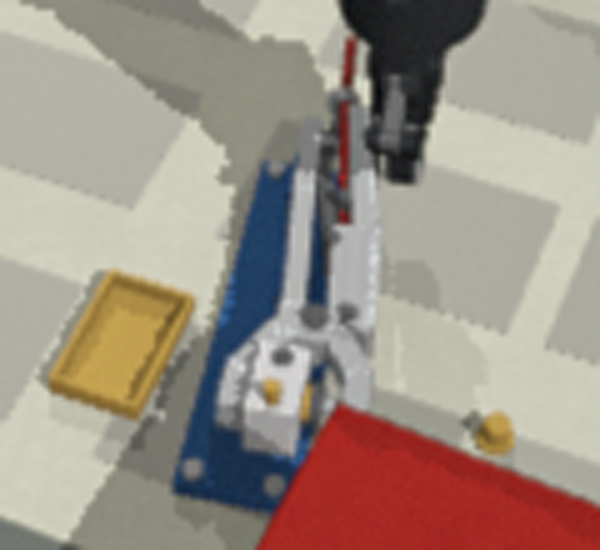

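Request:
play_rows(motion=[[[1,-0.1,0,0,0,0,0],[1,-0.2,0,0,0,0,0],[1,-0.2,0,0,0,0,0]]])

```text
t: 7.7
tool_pos: [0.5471, 0.1005, 0.0314]
tool_rot: [-1.937, -2.432, -0.026]
contact_force: [0.1, 0.1, -0.9]
opening: 0.0
```

Run:
```python
from station import ctrl
from h import *
stat(ctrl.get_obs())
```

```text
t 7.7 cl [-0.0141  0.0232  0.0314] F cl [ 0.17  0.07 -0.91] xdir cl [0.001 0.999] q [ 0.03  0.11  1.91  0.04  1.14 -0.21] open 0.0
```

Request:
play_rows(motion=[[[1,-0.1,0,0,0,0,0],[1,-0.2,0,0,0,0,0],[1,-0.2,0,0,0,0,0]]])

```text
t: 8.07
tool_pos: [0.5475, 0.0988, 0.0313]
tool_rot: [-1.937, -2.432, -0.026]
contact_force: [-0.2, 1.5, 0.6]
opening: 0.0003
```

Run:
```python
from station import ctrl
from h import *
stat(ctrl.get_obs())
```

```text
t 8.07 cl [-0.014   0.0215  0.0313] F cl [0.14 1.5  0.58] xdir cl [0.001 0.999] q [ 0.03  0.11  1.91  0.04  1.14 -0.21] open 0.0003
```

Request:
play_rows(motion=[[[1,-0.1,0,0,0,0,0],[1,-0.2,0,0,0,0,0],[1,-0.2,0,0,0,0,0]]])

```text
t: 8.45
tool_pos: [0.5476, 0.0985, 0.0313]
tool_rot: [-1.935, -2.43, -0.03]
contact_force: [-1.6, 8.5, 0.6]
opening: 0.0001
```

Run:
```python
from station import ctrl
from h import *
stat(ctrl.get_obs())
```

```text
t 8.45 cl [-0.014   0.0212  0.0313] F cl [0.31 8.61 0.59] xdir cl [0.001 0.999] q [ 0.03  0.11  1.91  0.04  1.14 -0.22] open 0.0001
```

Request:
play_rows(motion=[[[1,-0.2,0,0,0,0,0],[1,-0.3,0,0,0,0,0],[1,-0.4,0,0,0,0,0],[1,-0.45,0,0,0,0,0]]])

```text
t: 8.95
tool_pos: [0.5476, 0.0983, 0.0314]
tool_rot: [-1.931, -2.424, -0.038]
contact_force: [-3.9, 17.1, 2.2]
opening: -0.0
```

Run:
```python
from station import ctrl
from h import *
stat(ctrl.get_obs())
```

```text
t 8.95 cl [-0.014   0.021   0.0314] F cl [ 0.03 17.52  2.22] xdir cl [0.002 0.999] q [ 0.02  0.11  1.91  0.05  1.14 -0.23] open -0.0
```

Request:
play_rows(motion=[[[1,-0.45,0,0,0,0,0],[1,-0.55,0,0,0,0,0],[1,-0.63,0,0,0,0,0],[1,-0.65,0,0,0,0,0],[1,-0.65,0,0,0,0,0]]])

```text
t: 9.57
tool_pos: [0.5476, 0.0984, 0.0315]
tool_rot: [-1.925, -2.416, -0.05]
contact_force: [-5.6, 23.7, 4.0]
opening: -0.0
```

Run:
```python
from station import ctrl
from h import *
stat(ctrl.get_obs())
im=ctrl.get_image("scene");cv2.imwrite("pics/s7.png",cv2.resize(im["color"][180:290,250:370,::-1],None,fx=5,fy=5,interpolation=cv2.INTER_CUBIC))
im=ctrl.get_image("top");cv2.imwrite("pics/t7.png",cv2.resize(im["color"][140:250,180:290,::-1],None,fx=5.4,fy=5.4,interpolation=cv2.INTER_CUBIC))
stat(ctrl.get_obs())
```

```text
t 9.57 cl [-0.014   0.0211  0.0315] F cl [-0.11 24.32  4.03] xdir cl [0.002 0.998] q [ 0.01  0.11  1.91  0.06  1.14 -0.24] open -0.0
t 9.68 cl [-0.014   0.0211  0.0315] F cl [ 1.1  24.56  5.17] xdir cl [0.002 0.998] q [ 0.01  0.11  1.91  0.06  1.14 -0.24] open 0.0001
```

View pics/s7.png

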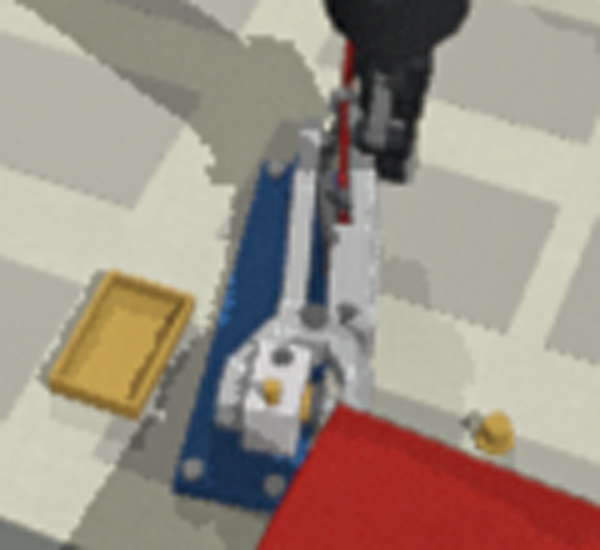

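View pics/t7.png

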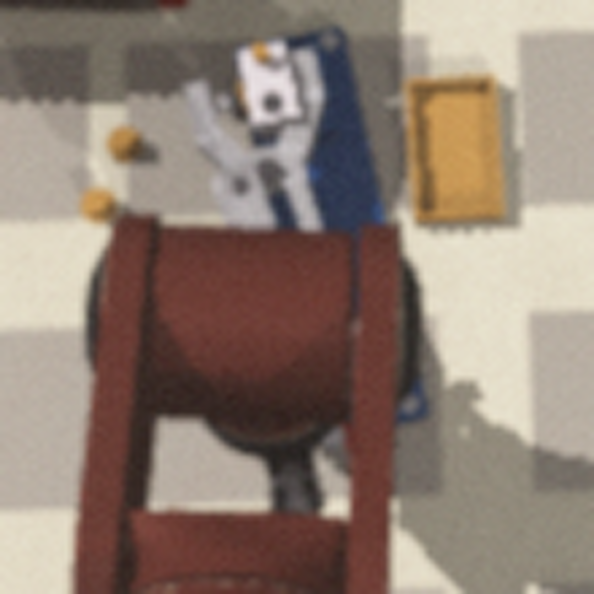

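Request:
play_rows(motion=[[[1,-0.5,0,0,0,0,0],[1,0,0,0,0,0,0],[1,0.5,0,0,0,0,0],[1,1.5,0,0,0,0,0],[1,3,0,0,0,0,0],[1,4,0,0,0,0,0],[1,4,0,0,0,0,0],[1,4,0,-7,0,0,0],[1,4,0,-13,0,0,0],[1,4,0,-13,0,0,0]]])

```text
t: 10.92
tool_pos: [0.5454, 0.1297, 0.1707]
tool_rot: [-1.931, -2.423, -0.063]
contact_force: [1.0, 0.2, -0.2]
opening: -0.0005
```

Run:
```python
from station import ctrl
from h import *
stat(ctrl.get_obs())
im=ctrl.get_image("scene");cv2.imwrite("pics/s8.png",cv2.resize(im["color"][180:290,250:370,::-1],None,fx=5,fy=5,interpolation=cv2.INTER_CUBIC))
im=ctrl.get_image("wrist");cv2.imwrite("pics/w8.png",im["color"][...,::-1])
```

```text
t 10.93 cl [-0.0091  0.0521  0.1707] F cl [ 1.04 -0.08 -0.2 ] xdir cl [0.002 0.998] q [ 0.07 -0.06  1.83  0.06  1.38 -0.17] open -0.0005
```

View pics/s8.png

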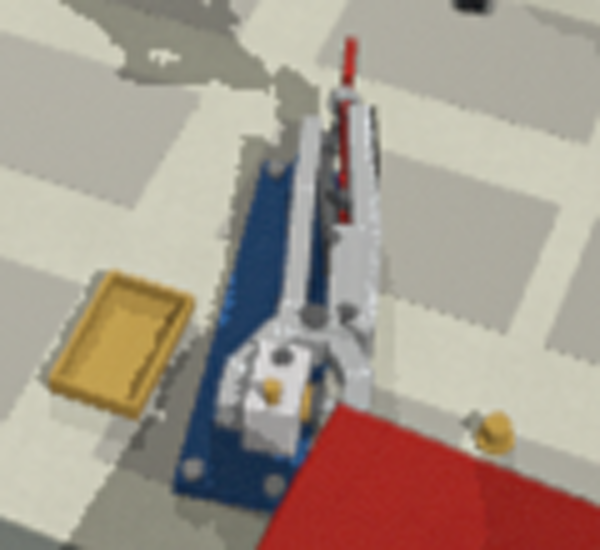

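View pics/w8.png

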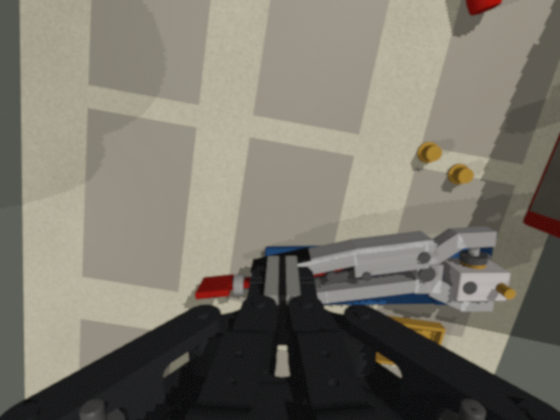

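Run:
```python
from station import ctrl
from h import *
im=ctrl.get_image("wrist")
cv2.imwrite("pics/w8z.png",cv2.resize(im["color"][240:330,170:290,::-1],None,fx=6,fy=6,interpolation=cv2.INTER_CUBIC))
b=ctrl.get_image("scene")
def sz(x,y,z): return plane(b,250+(x+.5)/5-.5,180+(y+.5)/5-.5,z)
print([w2cl(sz(*p)).round(4) for p in((351,38,.062),(346,95,.05),(350,85,.062),(362,105,.058))])
for u,v,z in((203,278,.062),(232,276,.062),(196,297,.028),(230,296,.062),(238,285,.05)): print(u,v,w2cl(plane(im,u,v,z)).round(4))
```

```text
[array([-0.0847, -0.0185,  0.062 ]), array([-0.0513, -0.0145,  0.05  ]), array([-0.0478, -0.0122,  0.062 ]), array([-0.038 , -0.0034,  0.058 ])]
203 278 [-0.0767  0.0015  0.062 ]
232 276 [-0.0526  0.0033  0.062 ]
196 297 [-0.0937 -0.0344  0.028 ]
230 296 [-0.055  -0.0149  0.062 ]
238 285 [-0.0498 -0.0109  0.05  ]
```

View pics/w8z.png

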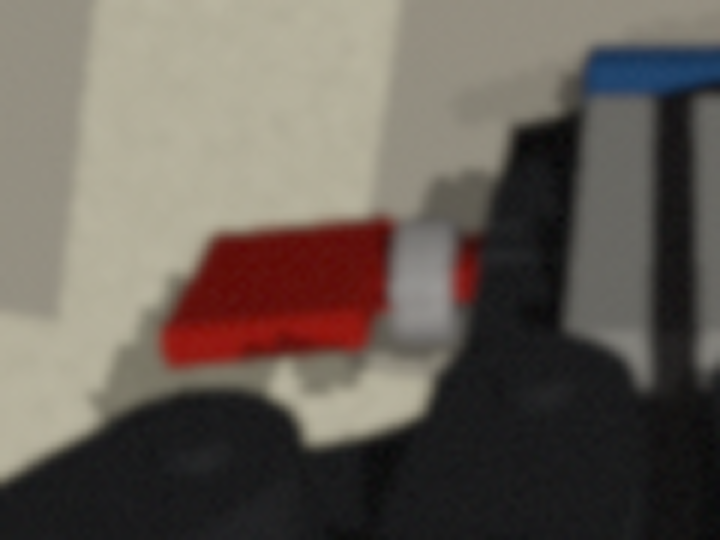

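Run:
```python
from station import ctrl
from h import *
im=ctrl.get_image("wrist")
def wz(x,y,z): return w2cl(plane(im,170+(x+.5)/6-.5,240+(y+.5)/6-.5,z)).round(4)
for p in((165,330,.062),(165,360,.062),(370,345,.062),(375,312,.062),(210,238,.028),(395,222,.028),(400,330,.055),(445,340,.055),(425,225,.035)): print(p,wz(*p))
o=ctrl.get_obs();stat(o)
for t in((-.075,-.052,.17),(-.075,-.052,.03)): print(shift(o,cl2w(*t),YAW+np.pi/2))
```

```text
(165, 330, 0.062) [-0.0842 -0.0115  0.062 ]
(165, 360, 0.062) [-0.0845 -0.0161  0.062 ]
(370, 345, 0.062) [-0.0559 -0.0137  0.062 ]
(375, 312, 0.062) [-0.055  -0.0087  0.062 ]
(210, 238, 0.028) [-0.0863 -0.014   0.028 ]
(395, 222, 0.028) [-0.0574 -0.0112  0.028 ]
(400, 330, 0.055) [-0.0528 -0.0151  0.055 ]
(445, 340, 0.055) [-0.0465 -0.0167  0.055 ]
(425, 225, 0.035) [-0.0517 -0.0084  0.035 ]
t 11.18 cl [-0.0143  0.0532  0.1613] F cl [-1.45  0.34  0.05] xdir cl [0.002 0.998] q [ 0.07 -0.05  1.84  0.06  1.38 -0.17] open -0.0
(array([-10.46,  -6.06,  -1.45]), array([-0.64, -3.53, -0.12]))
(array([-11.32,  -5.9 ,  12.52]), array([-0.64, -3.53, -0.12]))
```

Request:
play_rows(motion=[[[1,-4,-2.1,-1,0,-3.5,0],[1,-8,-4.2,-1,-0.6,-3.5,0],[1,-10.7,-6.4,-1.4,-0.6,-3.5,0],[1,-10.7,-6.4,-1.4,-0.6,-3.5,0],[1,-10.7,-6.4,-1.4,-0.6,-3.5,0]]])

```text
t: 11.8
tool_pos: [0.5013, 0.0108, 0.1681]
tool_rot: [-1.956, -2.454, 0.002]
contact_force: [0.0, -0.0, -0.3]
opening: 0.0002
```

Run:
```python
from station import ctrl
from h import *
im=ctrl.get_image("wrist");cv2.imwrite("pics/w9.png",im["color"][...,::-1])
o=ctrl.get_obs();stat(o)
print(shift(o,cl2w(-.078,-.055,.03),YAW+np.pi/2))
```

```text
t 11.85 cl [-0.0785 -0.0537  0.1683] F cl [ 0.7  -0.45  0.26] xdir cl [0.001 1.   ] q [-0.13 -0.2   1.96  0.    1.39 -0.35] open 0.0002
(array([-0.15,  0.08, 13.83]), array([-0.13, -0.09, -0.08]))
```

View pics/w9.png

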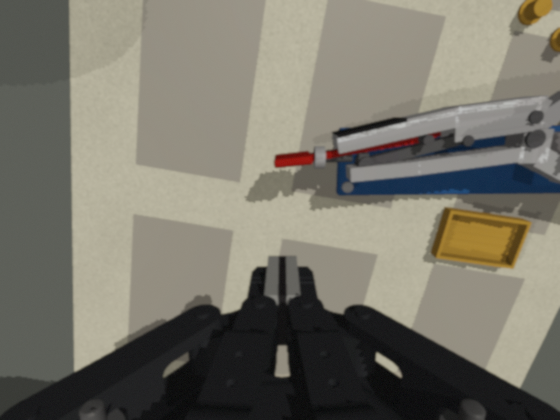

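Clear view: the red tab spans (275–313,158), the knob is at (320,155), and the pliers are locked. I'll descend on the −y side of the tab.

Request:
play_rows(motion=[[[1,-0.1,0.1,5,0,0,0],[1,-0.1,0.1,10,0,0,0],[1,-0.1,0.1,13.8,0,0,0],[1,-0.1,0.1,13.8,0,0,0]]])

```text
t: 12.35
tool_pos: [0.4992, 0.0117, 0.0265]
tool_rot: [-1.949, -2.451, 0.008]
contact_force: [0.7, -0.2, 0.3]
opening: 0.0002
```

Run:
```python
from station import ctrl
from h import *
im=ctrl.get_image("wrist");cv2.imwrite("pics/w10.png",im["color"][...,::-1])
o=ctrl.get_obs();stat(o)
```

```text
t 12.4 cl [-0.0786 -0.0534  0.0292] F cl [ 0.72 -0.86 -0.12] xdir cl [0. 1.] q [-0.13 -0.02  2.05  0.    1.12 -0.35] open 0.0001
```

View pics/w10.png

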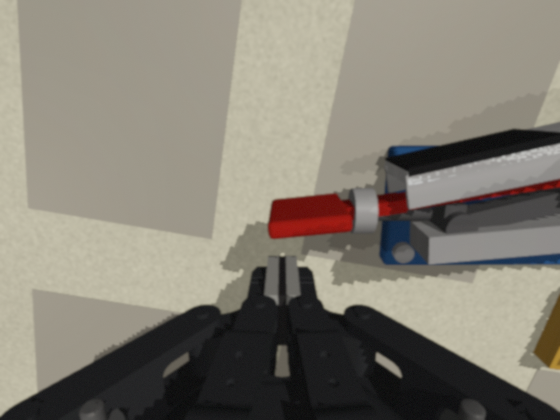

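Request:
play_rows(motion=[[[1,1,0,0,0,0,0],[1,2,0,0,0,0,0],[1,2.4,0,0,0,0,0],[1,2.8,0,0,0,0,0],[1,3.2,0,0,0,0,0],[1,3.6,0,0,0,0,0],[1,4.0,0,0,0,0,0],[1,4.0,0,0,0,0,0]]])

```text
t: 13.4
tool_pos: [0.4924, 0.0505, 0.0292]
tool_rot: [-1.952, -2.454, 0.004]
contact_force: [-0.3, -0.3, 0.2]
opening: -0.0002
```

Run:
```python
from station import ctrl
from h import *
im=ctrl.get_image("wrist");cv2.imwrite("pics/w11.png",im["color"][...,::-1])
o=ctrl.get_obs();stat(o)
```

```text
t 13.45 cl [-0.0787 -0.0133  0.0292] F cl [ 0.28 -1.11  0.38] xdir cl [-0.  1.] q [-0.05 -0.03  2.06  0.    1.12 -0.28] open 0.0003
```

View pics/w11.png

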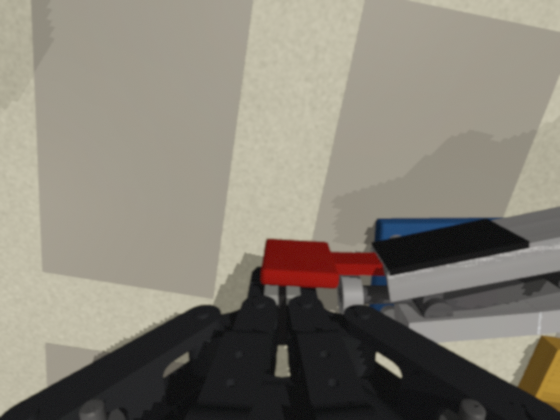

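Request:
play_rows(motion=[[[1,0.3,0,0,0,0,0],[1,0.6,0,0,0,0,0],[1,0.9,0,0,0,0,0],[1,1.2,0,0,0,0,0],[1,1.4,0,0,0,0,0]]])

```text
t: 14.08
tool_pos: [0.4893, 0.0642, 0.0292]
tool_rot: [-1.952, -2.455, 0.004]
contact_force: [1.4, -1.9, 0.2]
opening: -0.0002
```

Run:
```python
from station import ctrl
from h import *
im=ctrl.get_image("wrist");cv2.imwrite("pics/w12.png",im["color"][...,::-1])
o=ctrl.get_obs();stat(o)
```

```text
t 14.12 cl [-0.0785  0.0011  0.0293] F cl [ 1.75 -2.91  0.12] xdir cl [-0.  1.] q [-0.02 -0.04  2.06  0.    1.12 -0.25] open 0.0003
```

View pics/w12.png

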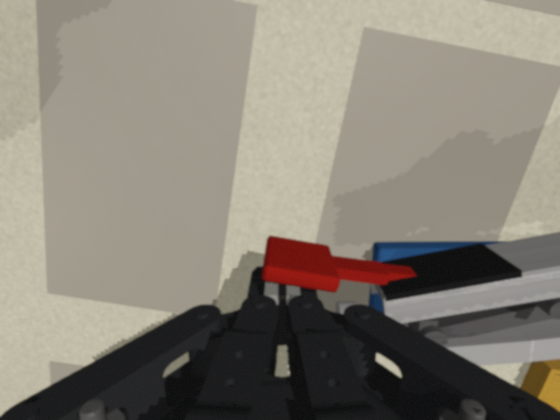

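Working force on the toggle is now about 3 N. I'll keep pulling.

Request:
play_rows(motion=[[[1,0.3,0,0,0,0,0],[1,0.6,0,0,0,0,0],[1,0.9,0,0,0,0,0],[1,1.2,0,0,0,0,0]]])

```text
t: 14.62
tool_pos: [0.4863, 0.0765, 0.0291]
tool_rot: [-1.951, -2.454, 0.004]
contact_force: [0.7, -0.1, -0.8]
opening: -0.0
```

Run:
```python
from station import ctrl
from h import *
im=ctrl.get_image("wrist");cv2.imwrite("pics/w13.png",im["color"][...,::-1])
o=ctrl.get_obs();stat(o)
```

```text
t 14.68 cl [-0.0787  0.0138  0.0291] F cl [-0.38  1.15  0.46] xdir cl [-0.  1.] q [ 0.   -0.04  2.07  0.    1.12 -0.22] open 0.0
```

View pics/w13.png

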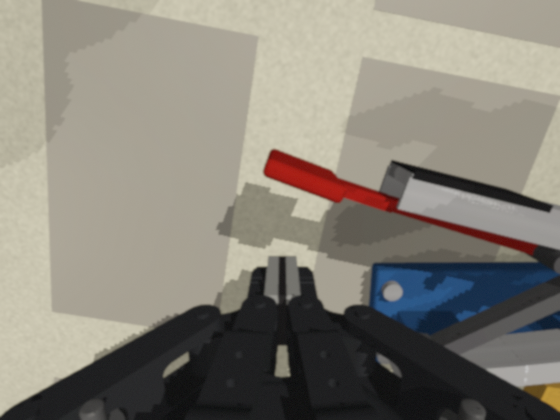

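It sprang open. I'll back off to −y, lift, and check.

Request:
play_rows(motion=[[[1,-1.5,0,0,0,0,0],[1,-4,0,0,0,0,0],[1,-5,0,-5,0,0,0],[1,-5,0,-10,0,0,0],[1,-8,6,-15,0,0,0],[1,-12,10,-16,0,0,0],[1,-17,12,-16,0,0,0],[1,-22,12,-16,0,0,0],[1,-22,12,-16,0,0,0]]])

```text
t: 15.8
tool_pos: [0.6543, -0.1155, 0.1872]
tool_rot: [-1.957, -2.449, 0.005]
contact_force: [-0.3, 0.6, -0.0]
opening: 0.0002
```

Run:
```python
from station import ctrl
from h import *
o=ctrl.get_obs();stat(o)
im=ctrl.get_image("scene");cv2.imwrite("pics/s14.png",cv2.resize(im["color"][180:290,250:370,::-1],None,fx=5,fy=5,interpolation=cv2.INTER_CUBIC))
im=ctrl.get_image("top");cv2.imwrite("pics/t14.png",cv2.resize(im["color"][140:250,180:290,::-1],None,fx=5.4,fy=5.4,interpolation=cv2.INTER_CUBIC))
cv2.imwrite("pics/t14f.png",im["color"][...,::-1])
im=ctrl.get_image("wrist");cv2.imwrite("pics/w14.png",im["color"][...,::-1])
```

```text
t 15.8 cl [ 0.0418 -0.2113  0.1872] F cl [-0.21  0.63 -0.03] xdir cl [0.005 1.   ] q [-0.29  0.18  1.55 -0.    1.42 -0.51] open 0.0002
```

View pics/s14.png

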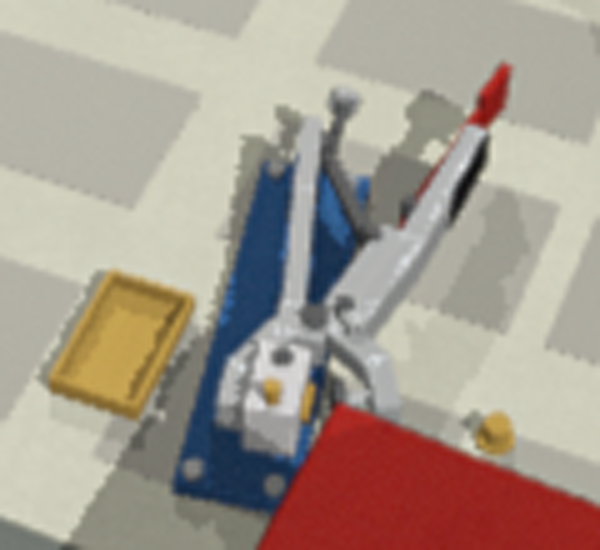

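View pics/t14.png

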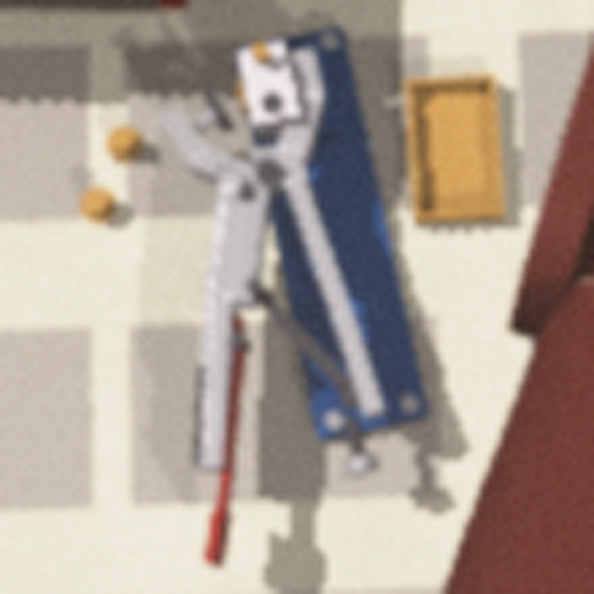

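View pics/t14f.png

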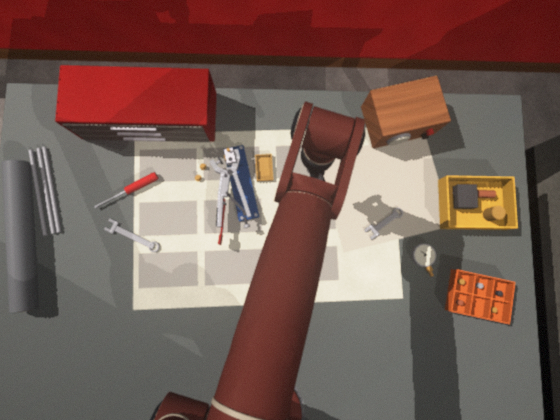

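View pics/w14.png

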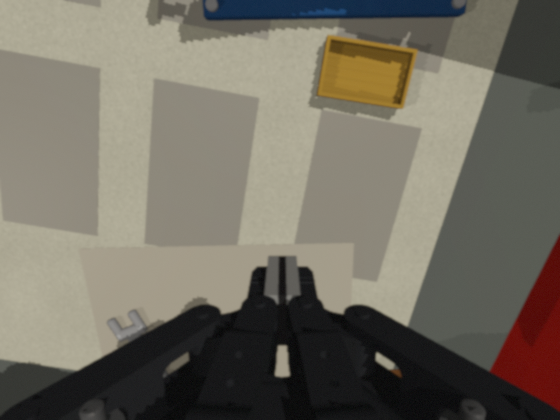

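Open, lever at rest, neighbours unmoved. I'll take a closer look to check that the bush is home.

Request:
play_rows(motion=[[[1,2,4,-2,0,0,0],[1,5,8,-3,0,0,0],[1,9,11,-3,0,0,0],[1,9,11,-3,0,0,0],[1,9,11,-3,0,0,0]]])

```text
t: 16.58
tool_pos: [0.7398, 0.0022, 0.2167]
tool_rot: [-1.949, -2.454, 0.005]
contact_force: [0.4, -0.2, -0.2]
opening: -0.0002
```

Run:
```python
from station import ctrl
from h import *
o=ctrl.get_obs();stat(o)
im=ctrl.get_image("wrist");cv2.imwrite("pics/w15.png",im["color"][...,::-1])
print(proj(im,cl2w(.15,.0,.045)),proj(im,cl2w(.15,.01,.045)))
```

```text
t 16.57 cl [ 0.1516 -0.1159  0.2167] F cl [ 0.36 -0.3  -0.23] xdir cl [-0.002  1.   ] q [-0.1   0.33  1.32  0.    1.5  -0.33] open -0.0002
(np.float64(280.15623421286915), np.float64(62.364344137070816)) (np.float64(280.14556718760133), np.float64(49.873511744935996))
```

View pics/w15.png

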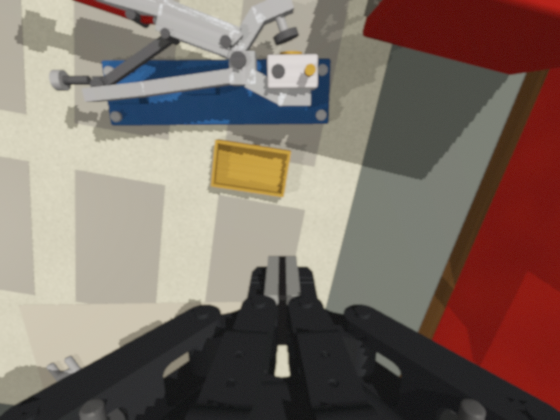

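Request:
play_rows(motion=[[[1,3,0,0,0,0,0],[1,6,0,0,0,0,0],[1,8,0,0,0,0,0],[1,8,0,0,0,0,0]]])

```text
t: 17.12
tool_pos: [0.7213, 0.0797, 0.2173]
tool_rot: [-1.949, -2.454, 0.005]
contact_force: [-0.1, 0.1, -0.3]
opening: -0.0001
```

Run:
```python
from station import ctrl
from h import *
o=ctrl.get_obs();stat(o)
im=ctrl.get_image("wrist");u,v=proj(im,cl2w(.15,.0,.045));u=int(u);v=int(v);print(u,v)
cv2.imwrite("pics/w16.png",cv2.resize(im["color"][max(0,v-60):v+40,u-60:u+60,::-1],None,fx=6,fy=6,interpolation=cv2.INTER_CUBIC))
```

```text
t 17.12 cl [ 0.151  -0.0362  0.2173] F cl [-0.02  0.12 -0.25] xdir cl [-0.002  1.   ] q [ 0.01  0.3   1.36  0.    1.49 -0.22] open -0.0001
280 153
```

View pics/w16.png

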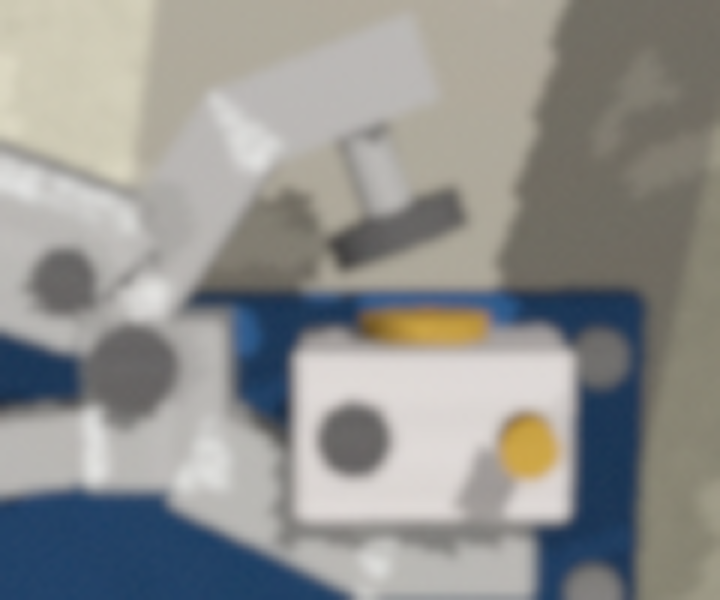

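The close-up shows the flange at zoomed (425,325) seated on the block face with no gap. The visible brass is about 4–5 mm deep, which matches the 4 mm flange. The pad has swung well clear, so I'm handing in.

Run:
```python
from station import ctrl
print(ctrl.finish_job())
```

```text
the job is handed in; nothing more can be done
None
```

The bush is pressed home and the pliers are wide open again. I handed the job in at about 17 s of the 67 s allowed; it reports no verdict, so the results below are my own checks.

- **Closing:** I pushed the handle with shut fingers. The push at the handle peaked at about 17 N and fell to nothing as the pliers snapped over. I then pressed the stop with about 24.5 N for roughly a quarter of a second. The highest total force I read was about 25 N, but I only saw readings between moves.
- **Locking:** I withdrew the fingers completely, and the camera views showed the pliers staying locked by themselves.
- **Opening:** I pushed the red tab towards +y with at most about 3 N. The pliers were still locked about 13 mm into its travel, then sprang open.

**Last checks:**
- The handle was back near its starting angle, with the lever lying along it at rest.
- The bush flange sat on the block with no visible gap.
- I saw no movement of the surrounding tools and parts.
- The robot was clear of everything, with the tool 0.217 m above the bench.

The toggle, lever and bush positions were judged from pictures only, because those joints cannot be read directly. The only disagreement was a few millimetres between camera views when I first located the tab and bench plate, and it had no effect.

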